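# Zero the seeder's rate dial and set it four clicks open

## Robot

A 6-joint arm with a two-finger parallel gripper is mounted at the origin on a cart in front of the work surface, level with it; the furniture and walls round the work are solid. World frame = base frame: x ahead of the robot, y to its left, z up, the work surface at z = 0. Lengths are in m, angles in degrees, forces in N, time in s.
With the tool pointing down it reaches from about 0.4 to 0.825 m from the base axis. Payload 7 kg.
Tool frame: the origin (TCP) lies on the front face of the gripper's body, between the roots of the fingers; the fingertips stand 66 mm ahead of it and the grasp point (between the pads) lies 47 mm ahead of it; z points along the fingers, y is the line along which they close (so a half turn about z gives the same grasp; the last joint's range is limited). The gripper opens to 88 mm and grips with 3 to 60 N. Pads are 19 mm wide; open, the fingers measure 130 mm over their backs; the gripper's body (78 mm by 193 mm) begins 47 mm behind the grasp point.
Start: joints at [90.418, 20.546, 0.682, 0, -70.136, -16.507], TCP at [0.187, 0.649, 0.292] pointing down, gripper open.
Joint ranges: [-176.03, 176.03], [-82.01, 121.73], [-58.28, 71.71], [-173.87, 95.51], [-174.79, -0.11], [-173.66, 173.66]. Speed limits (degrees/s): [136.94, 136.94, 172.46, 180, 180, 180].

## Interface

Orientations are given as [roll, pitch, yaw] about the fixed x, y, z axes, in that order (R = Rz(yaw) Ry(pitch) Rx(roll)).
In Python, from plant import ctrl gives the robot as it stands.
- The arm moves only by the tool send_rows, never from a script. Its argument "deltas" is a list of rows, each a list of 2 entries, a list of its own where there are three numbers: the shift along the tool's x, y, z each as a share of 800 mm, from -1 to 1, then the turn about the tool's z as a share of 90 degrees, from -1 to 1. A call has exactly 5 rows; each row is the pose to reach, as a shift and turn from the pose commanded when the call began, along the tool's axes at that moment; what a row does not reach only later rows make up. A row lasts 1/12 s, in which the tool goes at most 41.7 mm and 7.16 degrees, less where a joint would pass 70% of its speed; a pose out of reach is approached as far as the arm can. A call with a number of a shift or a turn outside -1 to 1 is refused whole. A call with a gripper value outside its range is refused whole. "gripper" is the opening, from 0 (shut) to 1 (fully open), set as the call begins (left out, the last holds). The fingers move at their own pace and stop on an object; the grip force is fixed at half the most. Time passes only in rows, so rows that repeat a pose let the fingers close, or fill a call up. It gives the time, the measured TCP pose, the force, the opening and the grip force at its end, in the units of the state.
- ctrl.get_obs(): the state, without advancing time (a new reading comes with each control period).
- ctrl.snapshot(name): name is "scene" or "top"; returns a dict with "color" (400x640x3 uint8, red, green, blue), "vertical_fov" (degrees; the focal length in pixels is half the picture's height over the tangent of half this angle, whatever the lens; pixels are square), "cx", "cy" (the principal point, pixels), "rvec" (rotation vector, rad) and "tvec" (3), from world to camera coordinates, as OpenCV has them. Camera axes: x right, y down, z forward; pixel columns grow to the right and rows downward; lengths in m; the calibration is good to about 2 mm. A picture is of the moment at which its call begins. There is no depth.
- ctrl.close_job(): hands the job in; it is judged then, once.
Trained networks look in a picture, given as the dict that the camera call returned (one of the last four; its "shot" number tells which), for a name from the list of things; names that differ only in an ending like _2 or _b are one class to them, and where a whole thing is asked for, a point or a joint stands for the part that bears it (a point fixed in the world has none). Each returns a list of dicts, best first, with "conf" (0 to 1); they miss things now and then, are a little off and sometimes report something else, mostly with a low value. They report only what shows in the picture. A call takes as long as a camera call.
- ctrl.boxes_of(picture, thing): "xy" ([column, row] as shares, 0 to 1, of the picture: columns of its width, rows of its height, amid what is visible of it).
- ctrl.cut_out(picture, thing): "pixels" (400x640 bool, what is visible of it) and "xy" ([column, row] as shares, 0 to 1, of the picture: columns of its width, rows of its height, amid what is visible of it).
The state is a dict: "clock": time; "joint_pos": joint angles; "qvel": joint speeds; "tau": joint torques, N m; "tool_pos": TCP position; "orientation": TCP orientation; "force": force on the tool from outside, world axes, zero at the start; "moment": the same for the moment, N m; "opening": finger opening in m; "gripper_force": force on a finger pad.
Only numpy, scipy, OpenCV 4.12 (cv2) and the standard library are available. Lean on these libraries where they do the work, as an engineer would, in place of code of your own. Each camera call takes 0.05 s, during which the arm holds its last target. There are 200 camera calls.

## Task

Set the sowing rate on the green seeder head: reach into its guarded well, turn the black bar knob clockwise (seen from above) until it comes up firmly against its end stop, then turn it back counter-clockwise exactly four clicks and let go. Where the stop lies has shifted with wear, so find it by feel. Do not push away the tape measure, the head lamp or the paint tin.

Things in the scene. Friction and masses are not known exactly. Their poses are not given: they have to be found in the camera images.
- seeder: Green cast metering head of a seed drill, fixed to the bench; foot 220 x 170 mm, casting 200 x 150 mm, deck 56 mm above the bench. Origin under its centre on the bench, z up; its -x side carries the dark outlet spout (sticks out 22 mm), two black inlet caps (13 mm high) stand on the deck near its +x edge.
- well_rim (a point): Centre of the mouth of the round guard wall that stands on the deck round the dial, on the dial's axis, 86 mm above the bench. Wall 30 mm high, inner radius 54 mm, outer 64 mm, a white mark on its rim at the seeder's -x side. Fingers should be open no more than about 55 mm to go in. Axes as the seeder.
- dial: Rate dial in the well, on an upright z axis; origin on the axis at deck height. Grey skirt of 46 mm radius, top 6.5 mm above the deck, twelve white ticks. It has a click seat every 30 degrees (0.1 N m to leave one) and centres itself there when let go. Clockwise from above is towards its end stop. Ten clicks of travel in all; the stop is rigid.
- dial_grip (a point): Middle of the black bar grip that stands on the dial: on the axis, 24 mm above the deck; axes as the dial. Bar 64 mm long (dial x), 18 mm thick (dial y), its top 36 mm above the deck (6 mm above the guard rim), side faces free from 10 to 34 mm above the deck. A white pointer line on top lies towards its +x end.
- zero_note (a point): Point on the dial's axis, on the deck; axes as the seeder. The hard stop lies 3 degrees clockwise of the centre of the last seat, which is click zero; the four clicks count from there: 120 degrees counter-clockwise. The stop is unmarked, anywhere in a range of 80 degrees relative to the seeder; the knob starts 1.3 to 3.6 rad from it.
- dial_lug: Hidden inside the casting, cannot be seen or touched; lug of the dial that meets the end stop; turns with the dial, same origin and axes as the dial.
- dial_cam: Hidden inside the casting, cannot be seen or touched; cam of the dial that touches a feeler of the indexing works while the dial stands four clicks (120 degrees, within 9 degrees) from the zero seat; turns with the dial, same origin and axes as the dial.
- index_works: Hidden inside the casting, cannot be seen or touched; carrier of the end stop, click pawl and feeler; origin on the dial's axis at the deck, axes always those of the seeder: its pose does not tell where the stop is.
- tape_measure: Loose yellow tape measure, 38 x 82 x 64 mm, right of and behind the seeder; origin under its centre. Bystander.
- head_lamp: Loose black head lamp with grey band, 110 x 104 x 42 mm, left of the seeder; origin under its centre. Bystander.
- paint_tin: Loose red and grey paint tin, 77 mm across, 76 mm high, at the right; origin under its centre. Bystander.

How it is judged:
By the outcome, as a careful person would: the job done as asked, in the order asked, and still so for the second after the job is handed in, with the robot touching nothing.
It also fails if it takes over 72 s, if anything falls off the work surface, if the arm or the gripper's body presses on something with over 40 N, if the wrist force passes 120 N, or if a joint passes its speed limit or range.

## Working session

There is one attempt and no reset: what is moved stays moved. The work goes in short steps, Python scripts to look and compute and a tool call to move; the robot and the scene stay as the last step left them, time stands still between calls to the robot, and variables do not carry over. Pictures are saved under pics/ and viewed, at most 10 in all, crops included, and the job is handed in when it is done.

Besides the shell and the picture viewer there is one more tool, called after "Call:" as a command line: name --argument value ..., lists and objects as JSON in quotes. send_rows: Moves the arm, as the interface text tells. Shift numbers are shares of 800 mm and turn numbers shares of 90 degrees, none past 1 either way. Its arguments: {"type":"object","properties":{"deltas":{"type":"array","items":{"type":"array"}},"gripper":{"type":"number"}},"required":["deltas"]}

```bash
mkdir -p pics
cat > h.py <<'E'
import numpy as np, cv2
from plant import ctrl
def cam(p):
    f=200/np.tan(np.radians(p["vertical_fov"])/2)
    K=np.array([[f,0,p["cx"]],[0,f,p["cy"]],[0,0,1.]])
    R=cv2.Rodrigues(np.array(p["rvec"],float))[0]; t=np.array(p["tvec"],float).ravel()
    return K,R,t
def ray(p,uv):
    K,R,t=cam(p); d=R.T@np.linalg.inv(K)@np.array([uv[0],uv[1],1.]); return -R.T@t,d
def atz(p,uv,z):
    o,d=ray(p,uv); return o+d*(z-o[2])/d[2]
def tri(a,b):
    (o1,d1),(o2,d2)=a,b
    A=np.array([d1,-d2]).T; s=np.linalg.lstsq(A,o2-o1,rcond=None)[0]
    x,y=o1+s[0]*d1,o2+s[1]*d2; return (x+y)/2,np.linalg.norm(x-y)
def proj(p,X):
    K,R,t=cam(p); x=K@(R@np.array(X,float)+t); return x[:2]/x[2]
def save(p,n): cv2.imwrite(f"pics/{n}.png",p["color"][:,:,::-1])
E
python3 - <<'E'
from h import *
np.set_printoptions(precision=4,suppress=True)
S=ctrl.snapshot("scene");T=ctrl.snapshot("top")
save(S,"s0");save(T,"t0")
for n,p in(("S",S),("T",T)):
    print(n,p["vertical_fov"],ray(p,(320,200)))
for th in["seeder","well_rim","dial","dial_grip","tape_measure","head_lamp","paint_tin"]:
    r=[]
    for p in(S,T):
        b=ctrl.boxes_of(p,th)
        print(th,[(round(x["conf"],2),np.array(x["xy"])*[640,400]) for x in b[:2]])
        if b: r.append(ray(p,np.array(b[0]["xy"])*[640,400]))
    if len(r)==2: print("   ",*tri(*r))
o=ctrl.get_obs();print(o)
E
```

```text
S 57.23125634869628 (array([0.3211, 0.7719, 0.6042]), array([ 0.2229, -0.7872, -0.5751]))
T 51.89946769965135 (array([0.3687, 0.0449, 1.044 ]), array([ 0.1707,  0.0295, -0.9849]))
seeder [(0.69, array([306.88, 267.2 ]))]
seeder [(0.83, array([266.112, 215.2  ]))]
    [0.5068 0.2129 0.0046] 0.001093085233518049
well_rim [(0.64, array([306.624, 266.4  ]))]
well_rim [(0.62, array([263.808, 211.2  ]))]
    [0.511  0.2173 0.0116] 0.008842309019495863
dial [(0.79, array([310.784, 245.92 ]))]
dial [(0.75, array([263.296, 220.12 ]))]
    [0.4923 0.2099 0.0687] 0.01321693862965019
dial_grip [(0.74, array([310.72, 246.88]))]
dial_grip [(0.72, array([262.016, 216.92 ]))]
    [0.4958 0.2126 0.0684] 0.004906622564270874
tape_measure [(0.63, array([304.832, 189.6  ]))]
tape_measure [(0.61, array([375.104, 175.6  ]))]
    [ 0.608  -0.0637  0.0209] 0.008436461385427491
head_lamp [(0.85, array([281.408, 321.8  ]))]
head_lamp [(0.87, array([190.016, 198.68 ]))]
    [0.5172 0.3933 0.0456] 0.04057433157007633
paint_tin [(0.95, array([340.928, 151.48 ]))]
paint_tin [(0.88, array([464.576, 200.68 ]))]
    [ 0.5495 -0.2797  0.0446] 0.0023280844785882743
{'clock': 0.8, 'joint_pos': array([ 90.4194,  20.5421,   0.6817,  -0.0006, -70.1342, -16.5067]), 'qvel': array([ 0.0158,  0.0665, -0.0681, -0.0335,  0.1238,  0.1001]), 'tau': array([  0.0006, -58.2281,  29.3281,   7.0021,   0.0126,  -0.    ]), 'tool_pos': array([0.1871, 0.6485, 0.2922]), 'orientation': array([-179.995 ,    0.002 ,  -16.0875]), 'force': array([-0.4755,  0.5495, -0.3976]), 'moment': array([-0.0402,  0.0083,  0.0009]), 'gripper_force': 0.0, 'opening': 0.08773572624000761}
```

Run:
```python
import cv2,numpy as np
s=cv2.imread("pics/s0.png");t=cv2.imread("pics/t0.png")
a=cv2.resize(s[180:380,210:410],(400,400),interpolation=3);b=cv2.resize(t[150:290,190:330],(400,400),interpolation=3)
cv2.imwrite("pics/c0.png",np.hstack([a,b]))
```

```text
(no output)
```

View pics/t0.png

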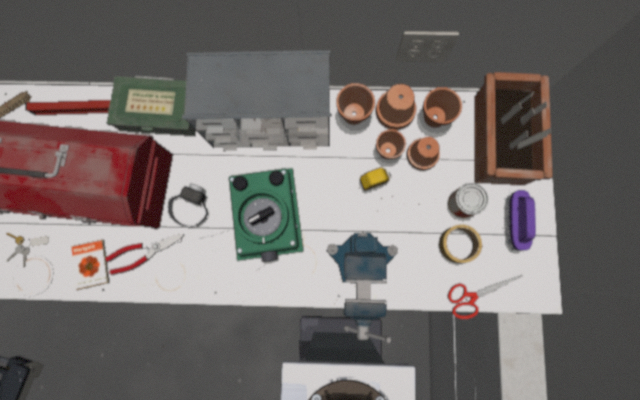

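View pics/c0.png

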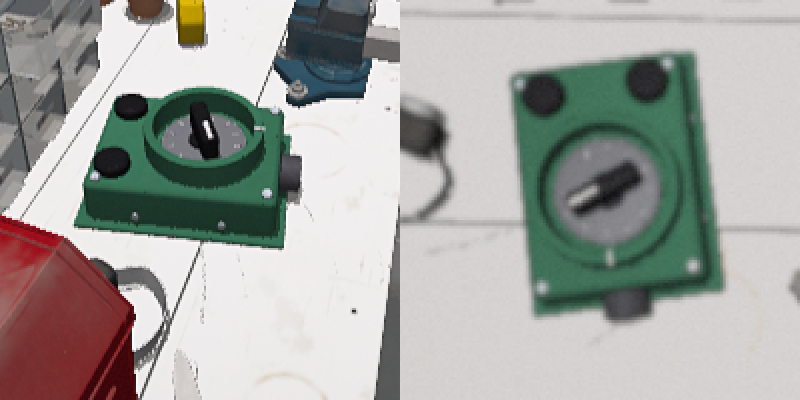

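```bash
cat > knob.py <<'E'
from h import *
import sys
np.set_printoptions(precision=4,suppress=True)
T=ctrl.snapshot("top");S=ctrl.snapshot("scene")
rs=[]
for n,p in(("T",T),("S",S)):
    m=ctrl.cut_out(p,"dial_grip")
    if not m: print(n,"none");continue
    m=m[0];mk=m["pixels"].astype(np.uint8)
    g=p["color"].max(2); 
    v,u=np.nonzero(mk); c=np.array([u.mean(),v.mean()])
    X=np.array([atz(p,(a,b),0.086)[:2] for a,b in zip(u,v)])
    r=cv2.minAreaRect(X.astype(np.float32)*1000)
    w,V=np.linalg.eigh(np.cov(X.T)); d=V[:,1]
    print(n,m["conf"],len(u),"c",c,"rect",r,"pca",np.degrees(np.arctan2(d[1],d[0])),2000*np.sqrt(3*w))
    # pointer: bright pixels in mask
    br=g[v,u]>110; 
    if br.any(): print("  bright",br.sum(),X[br].mean(0)-X.mean(0))
    rs.append(ray(p,c))
if len(rs)==2: print(tri(*rs))
E
python3 knob.py
python3 - <<'E'
from h import *
T=ctrl.snapshot("top")
m=ctrl.cut_out(T,"seeder")[0]["pixels"].astype(np.uint8)
v,u=np.nonzero(m);X=np.array([atz(T,(a,b),0.03)[:2] for a,b in zip(u,v)])*1000
print(cv2.minAreaRect(X.astype(np.float32)))
d=ctrl.cut_out(T,"dial")[0]["pixels"].astype(np.uint8)
v,u=np.nonzero(d);X=np.array([atz(T,(a,b),0.0625)[:2] for a,b in zip(u,v)])*1000
print(len(u),cv2.minEnclosingCircle(X.astype(np.float32)),X.mean(0))
E
```

```text
T 0.97 1201 c [262.154  217.3197] rect ((490.58221435546875, 208.89694213867188), (92.93873596191406, 89.09410858154297), 65.25395202636719) pca 100.63672327816154 [77.1348 83.366 ]
  bright 831 [0.0006 0.0007]
S 0.76 768 c [311.5807 247.7318] rect ((493.85455322265625, 233.81109619140625), (75.54805755615234, 85.49465942382812), 59.52870559692383) pca 139.12433173127653 [67.7708 72.2039]
  bright 455 [-0.0012  0.0029]
(array([0.4945, 0.2125, 0.0663]), np.float64(0.0037159729580753826))
((502.5072326660156, 211.15142822265625), (227.28807067871094, 165.06126403808594), 9.462507247924805)
1139 ((494.8594970703125, 214.13160705566406), 47.34614181518555) [494.53207229 213.064869  ]
```

```bash
cat > ang.py <<'E'
from h import *
np.set_printoptions(precision=4,suppress=True)
C=np.array([.495,.213])
def bar(p,C=C,R=.037,z=.088,show=True):
    g=p["color"].astype(int).max(2)
    vv,uu=np.mgrid[0:400,0:640]
    c=proj(p,[*C,z]).astype(int); L=60
    out=[]
    for v in range(c[1]-L,c[1]+L):
        for u in range(c[0]-L,c[0]+L):
            X=atz(p,(u,v),z)[:2]
            if np.linalg.norm(X-C)<R: out.append((u,v,*X,g[v,u]))
    o=np.array(out); return o
if __name__=="__main__":
    for n in("top","scene"):
        p=ctrl.snapshot(n)
        o=bar(p); dk=o[o[:,4]<60]; X=dk[:,2:4]
        w,V=np.linalg.eigh(np.cov(X.T)); d=V[:,1]
        br=o[(o[:,4]>190)][:,2:4]
        print(n,len(dk),X.mean(0),np.degrees(np.arctan2(d[1],d[0])),2000*np.sqrt(3*w),"rect",cv2.minAreaRect((X*1000).astype(np.float32)),"bright",len(br),br.mean(0)-C if len(br) else 0)
E
python3 ang.py
```

```text
top 160 [0.495  0.2047] 130.9490116139145 [19.9096 50.7104] rect ((492.4317932128906, 209.46762084960938), (24.142427444458008, 58.28438186645508), 43.340335845947266) bright 0 0
scene 345 [0.498  0.2091] 103.56919524883799 [52.0343 73.7773] rect ((498.1934814453125, 211.76536560058594), (71.86875915527344, 63.92793273925781), 76.86555480957031) bright 17 [-0.0064  0.0111]
```

Run:
```python
from h import *
T=ctrl.snapshot("top"); z=.092
C=np.array([.495,.213]); s=.0003; N=400
# output px (i,j): world x = C0 - (j-200)*s ; y = C1-(i-200)*s
src=np.float32([[0,0],[N,0],[N,N],[0,N]])
dst=np.float32([proj(T,[C[0]-(j-200)*s,C[1]-(i-200)*s,z]) for i,j in src])
H=cv2.getPerspectiveTransform(src,dst)
w=cv2.warpPerspective(T["color"],H,(N,N),flags=cv2.INTER_CUBIC|cv2.WARP_INVERSE_MAP)[:,:,::-1]
s0=cv2.imread("pics/s0.png")[:,100:500]
cv2.imwrite("pics/c1.png",np.hstack([w,s0]))
```

```text
(no output)
```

View pics/c1.png

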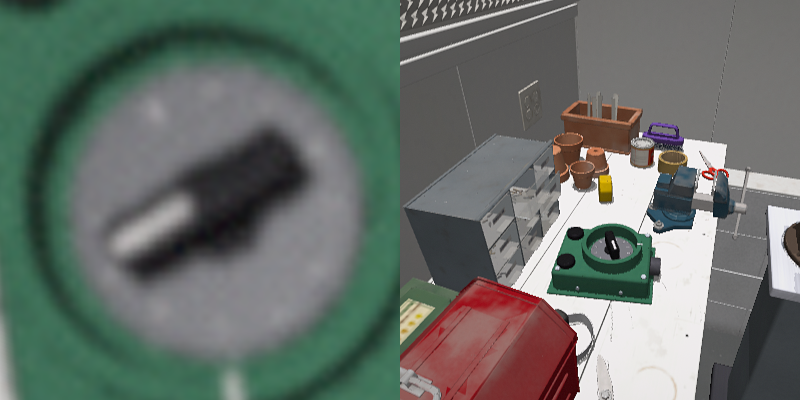

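```bash
cat > mv.py <<'E'
import sys,numpy as np
from plant import ctrl
o=ctrl.get_obs(); p=o["tool_pos"]; yaw=o["orientation"][2]; a=np.radians(yaw)
print("now",p,o["orientation"],"F",o["force"],"M",o["moment"],"j",o["joint_pos"],o["clock"])
for s in sys.argv[1:]:
    x,y,z,w=map(float,s.split(",")); d=np.array([x,y,z])-p
    t=np.array([d[0]*np.cos(a)+d[1]*np.sin(a), d[0]*np.sin(a)-d[1]*np.cos(a), -d[2]])/.8
    print(s,np.round(t,4),"turn",round((yaw-w)/90,4))
E
python3 mv.py 0.28,0.42,0.29,-16.09 0.495,0.212,0.29,-58
```

```text
now [0.18705516 0.64854958 0.29217821] [-1.79998839e+02  4.95678918e-04 -1.60888745e+01] F [-0.16057523 -0.17187744 -0.10000263] M [ 0.01776168  0.00376948 -0.03839093] j [ 9.04195572e+01  2.05457615e+01  6.83363725e-01 -1.54498587e-04
 -7.01363482e+01 -1.65083792e+01] 1.3
0.28,0.42,0.29,-16.09 [0.1908 0.2423 0.0027] turn 0.0
0.495,0.212,0.29,-58 [0.5211 0.4176 0.0027] turn 0.4657
```

Call:
send_rows --deltas '[[[0.038,0.048,0],0.05],[[0.076,0.096,0],0.1],[[0.114,0.144,0],0.15],[[0.152,0.192,0],0.2],[[0.19,0.242,0],0.25]]' --gripper 0.5

```text
clock: 1.72
tool_pos: [0.266, 0.4537, 0.2921]
orientation: [-180.0, -0.0, -38.8]
force: [1.7, 0.3, -0.1]
opening: 0.0598
gripper_force: 0.0
```

```bash
python3 mv.py 0.495,0.212,0.29,-58 0.495,0.212,0.16,-58
```

```text
now [0.26597677 0.45371142 0.2921197 ] [-1.79989566e+02 -1.08870300e-04 -3.87891641e+01] F [ 1.71279955  0.34875278 -0.12923551] M [ 0.07510288 -0.0821528  -0.00128056] j [ 8.10120198e+01  6.45950358e+00 -1.80114362e+01  5.80135710e-03
 -6.55200607e+01 -2.98035874e+01] 1.7167
0.495,0.212,0.29,-58 [0.4124 0.0562 0.0026] turn 0.2135
0.495,0.212,0.16,-58 [0.4124 0.0562 0.1651] turn 0.2135
```

Call:
send_rows --deltas '[[[0.05,0.005,0],0.05],[[0.1,0.01,0],0.1],[[0.15,0.014,0],0.15],[[0.2,0.019,0],0.2],[[0.25,0.0237,0],0.2156]]'

```text
clock: 2.13
tool_pos: [0.411, 0.3144, 0.2927]
orientation: [-179.9, 0.0, -58.2]
force: [0.6, 1.0, -0.1]
opening: 0.0438
gripper_force: 0.0
```

Call:
send_rows --deltas '[[[0.04,0.0,0],0],[[0.08,0.0,0],0],[[0.1,0.0,0],0],[[0.116,-0.029,0],0],[[0.116,-0.029,0],0]]'

```text
clock: 2.55
tool_pos: [0.4819, 0.249, 0.2923]
orientation: [-179.9, -0.0, -58.1]
force: [0.5, 0.7, 1.8]
opening: 0.0441
gripper_force: 0.0
```

Call:
send_rows --deltas '[[[0,0,0.02],0],[[0,0,0.05],0],[[0,0,0.08],0],[[0,0,0.1],0],[[0,0,0.1],0]]'

```text
clock: 2.97
tool_pos: [0.4774, 0.2485, 0.2088]
orientation: [179.7, -0.0, -58.0]
force: [-0.4, -0.8, -0.3]
opening: 0.0439
gripper_force: 0.0
```

```bash
python3 mv.py 0.495,0.212,0.16,-58 0.495,0.212,0.134,-58
python3 - <<'E'
from h import *
S=ctrl.snapshot("scene");T=ctrl.snapshot("top")
s=S["color"][150:350,200:400];t=T["color"][140:300,180:340]
cv2.imwrite("pics/c2.png",np.hstack([cv2.resize(s,(400,400),interpolation=3),cv2.resize(t,(400,400),interpolation=3)])[:,:,::-1])
E
```

```text
now [0.4773647  0.24848308 0.20875318] [ 1.79668674e+02 -4.06516614e-02 -5.80307063e+01] F [-0.39621251 -0.76548696 -0.26520496] M [-0.01595376  0.07661376 -0.03158861] j [ 48.34362383  12.00037972 -22.99546709  -0.06614415 -55.33351904
 -16.33666863] 2.9667
0.495,0.212,0.16,-58 [0.0504 0.0054 0.0609] turn -0.0003
0.495,0.212,0.134,-58 [0.0504 0.0054 0.0934] turn -0.0003
```

View pics/c2.png

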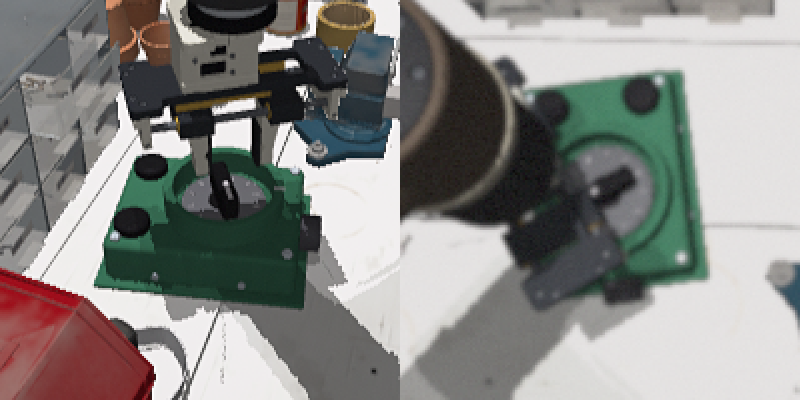

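Call:
send_rows --deltas '[[[0.01,0.001,0],-0.08],[[0.02,0.002,0],-0.159],[[0.03,0.003,0],-0.238],[[0.04,0.004,0],-0.318],[[0.0504,0.0054,0],-0.397]]'

```text
clock: 3.48
tool_pos: [0.4975, 0.2135, 0.2142]
orientation: [-179.9, -0.1, -21.9]
force: [0.1, 0.6, 0.3]
opening: 0.0442
gripper_force: 0.0
```

Call:
send_rows --deltas '[[[0,0,0],-0.08],[[0,0,0],-0.159],[[0,0,0],-0.238],[[0,0,0],-0.318],[[0,0,0],-0.397]]'

```text
clock: 3.9
tool_pos: [0.4974, 0.2138, 0.2142]
orientation: [-179.9, -0.2, 13.8]
force: [0.5, 1.0, 0.4]
opening: 0.0436
gripper_force: 0.0
```

Call:
send_rows --deltas '[[[0,0,0],-0.08],[[0,0,0],-0.159],[[0,0,0],-0.238],[[0,0,0],-0.318],[[0,0,0],-0.397]]'

```text
clock: 4.32
tool_pos: [0.4974, 0.2138, 0.2142]
orientation: [180.0, -0.2, 49.6]
force: [-0.8, 0.4, 0.8]
opening: 0.044
gripper_force: 0.0
```

Call:
send_rows --deltas '[[[0,0,0],-0.08],[[0,0,0],-0.159],[[0,0,0],-0.238],[[0,0,0],-0.318],[[0,0,0],-0.397]]'

```text
clock: 4.73
tool_pos: [0.4974, 0.2138, 0.2142]
orientation: [179.9, -0.1, 85.3]
force: [-0.3, 0.3, -0.0]
opening: 0.044
gripper_force: 0.0
```

Call:
send_rows --deltas '[[[0,0,0],-0.08],[[0,0,0],-0.159],[[0,0,0],-0.238],[[0,0,0],-0.318],[[0,0,0],-0.397]]'

```text
clock: 5.15
tool_pos: [0.4974, 0.2138, 0.2142]
orientation: [179.8, -0.0, 121.0]
force: [-0.3, -0.3, -0.4]
opening: 0.0436
gripper_force: 0.0
```

Call:
send_rows --deltas '[[[0,0,0],-0.015],[[0,0,0],-0.015],[[0,0,0],-0.015],[[0,0,0],-0.015],[[0,0,0],-0.015]]'

```text
clock: 5.57
tool_pos: [0.4967, 0.2132, 0.2125]
orientation: [180.0, -0.0, 121.9]
force: [-0.1, -0.9, -0.2]
opening: 0.044
gripper_force: 0.0
```

```bash
python3 mv.py 0.495,0.212,0.16,122 0.495,0.212,0.134,122
python3 - <<'E'
from h import *
S=ctrl.snapshot("scene");T=ctrl.snapshot("top")
s=S["color"][180:320,240:380];t=T["color"][140:300,180:340]
cv2.imwrite("pics/c3.png",np.hstack([cv2.resize(s,(400,400),interpolation=3),cv2.resize(t,(400,400),interpolation=3)])[:,:,::-1])
E
```

```text
now [0.49673131 0.21321792 0.21245564] [ 1.79975902e+02 -1.08487900e-03  1.21902442e+02] F [-0.12010968 -0.90577285 -0.24872016] M [-0.06272575 -0.12162754  0.02090506] j [ 4.40157990e+01  1.18255379e+01 -2.26988446e+01  4.85166052e-03
 -5.54518288e+01  1.67883892e+02] 5.5667
0.495,0.212,0.16,122 [-0.0001 -0.0026  0.0656] turn -0.0011
0.495,0.212,0.134,122 [-0.0001 -0.0026  0.0981] turn -0.0011
```

View pics/c3.png

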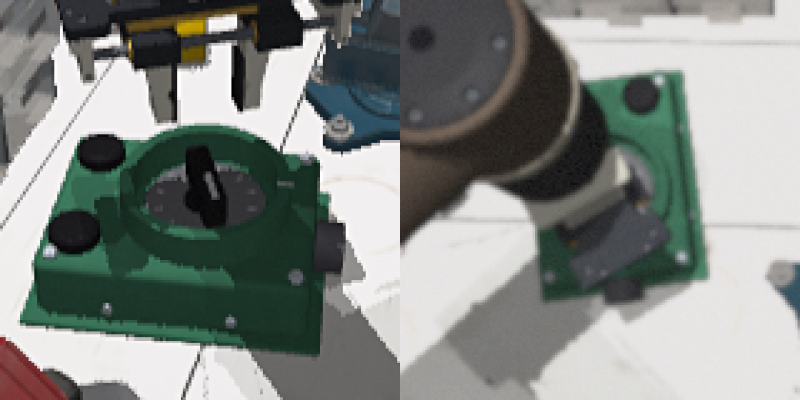

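Call:
send_rows --deltas '[[[0,-0.002,0.015],0],[[0,-0.002,0.03],0],[[0,-0.002,0.045],0],[[0,-0.002,0.06],0],[[0,-0.002,0.06],0]]'

```text
clock: 6.08
tool_pos: [0.4943, 0.2115, 0.162]
orientation: [-179.8, 0.0, 121.9]
force: [0.3, -0.8, -0.5]
opening: 0.044
gripper_force: 0.0
```

Call:
send_rows --deltas '[[[0,0,0.008],0],[[0,0,0.017],0],[[0,0,0.026],0],[[0,0,0.036],0],[[0,0,0.036],0]]'

```text
clock: 6.5
tool_pos: [0.4946, 0.2118, 0.1337]
orientation: [-179.9, 0.0, 122.0]
force: [-0.7, -0.4, -0.5]
opening: 0.044
gripper_force: 0.0
```

```bash
python3 mv.py 0.495,0.212,0.134,122
python3 - <<'E'
from h import *
S=ctrl.snapshot("scene")
s=S["color"][180:320,240:380]
cv2.imwrite("pics/c4.png",cv2.resize(s,(500,500),interpolation=3)[:,:,::-1])
E
```

```text
now [0.49458795 0.21175161 0.13371649] [-1.79867460e+02  7.97518602e-03  1.21983853e+02] F [-0.74568045 -0.38707864 -0.4529171 ] M [-0.09150326 -0.09829999  0.0196739 ] j [ 4.40504964e+01  1.69889477e+01 -2.80301087e+01 -2.80997572e-02
 -4.51122258e+01  1.67953200e+02] 6.5
0.495,0.212,0.134,122 [-0.      0.0006 -0.0004] turn -0.0002
```

View pics/c4.png

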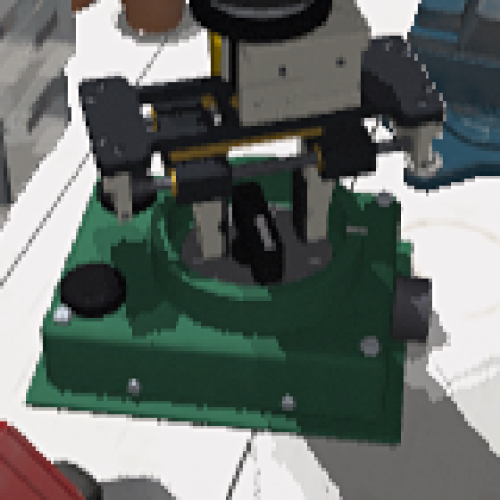

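Fingers straddle the bar (crop ~ (260,235)) inside the well, clear both sides. Close.

Call:
send_rows --deltas '[[[0,0,0],0],[[0,0,0],0],[[0,0,0],0],[[0,0,0],0],[[0,0,0],0]]' --gripper 0.0

```text
clock: 6.97
tool_pos: [0.4967, 0.2133, 0.136]
orientation: [179.8, -0.0, 122.0]
force: [4.1, 1.5, -1.0]
opening: 0.0178
gripper_force: 30.0
```

Call:
send_rows --deltas '[[[0,0,0],0],[[0,0,0],0],[[0,0,0],0],[[0,0,0],0],[[0,0,0],0]]'

```text
clock: 7.38
tool_pos: [0.4967, 0.2133, 0.136]
orientation: [179.8, -0.0, 122.0]
force: [6.1, 2.3, -2.5]
opening: 0.0178
gripper_force: 30.0
```

```bash
python3 mv.py
```

```text
now [0.49667766 0.21332029 0.13596214] [ 1.79791171e+02 -1.41578390e-02  1.22021330e+02] F [ 6.14605707  2.34316861 -2.50806241] M [ 0.54997334 -1.9409692  -0.0696201 ] j [ 4.40442284e+01  1.68769420e+01 -2.78394342e+01  4.18789348e-02
 -4.50764341e+01  1.67947556e+02] 7.3833
```

Call:
send_rows --deltas '[[[0,0.002,0],0.06],[[0,0.002,0],0.12],[[0,0.002,0],0.18],[[0,0.002,0],0.24],[[0,0.002,0],0.3]]'

```text
clock: 7.8
tool_pos: [0.496, 0.2131, 0.1359]
orientation: [-180.0, -0.0, 94.7]
force: [-6.8, 1.4, 7.4]
opening: 0.018
gripper_force: 30.0
```

```bash
python3 mv.py
```

```text
now [0.4959877  0.21312369 0.13592699] [-1.79955451e+02 -8.27131366e-03  9.47340564e+01] F [-6.84334824  1.38539791  7.36225261] M [3.92249416e-01 2.40052836e+00 2.23955505e-03] j [ 4.40428481e+01  1.69300590e+01 -2.77264373e+01 -4.86470606e-02
 -4.53727437e+01  1.40725394e+02] 7.8
```

Call:
send_rows --deltas '[[[0,-0.001,0],0.06],[[0,-0.001,0],0.12],[[0,-0.001,0],0.18],[[0,-0.001,0],0.24],[[0,-0.001,0],0.3]]'

```text
clock: 8.22
tool_pos: [0.495, 0.2132, 0.1359]
orientation: [-179.9, 0.0, 67.7]
force: [-9.2, 1.8, 8.2]
opening: 0.0175
gripper_force: 30.0
```

```bash
python3 mv.py
```

```text
now [0.49498164 0.2132209  0.1359313 ] [-1.79939227e+02  2.30490514e-03  6.77357335e+01] F [-9.23809     1.80986338  8.22941631] M [ 1.06508254  3.07020475 -0.04202587] j [ 4.41178195e+01  1.68592571e+01 -2.78223386e+01 -7.69793638e-02
 -4.53448899e+01  1.13672029e+02] 8.2167
```

Call:
send_rows --deltas '[[[0,0,0],0.06],[[0,0,0],0.12],[[0,0,0],0.18],[[0,0,0],0.24],[[0,0,0],0.3]]'

```text
clock: 8.63
tool_pos: [0.4942, 0.2138, 0.1359]
orientation: [-179.9, 0.0, 40.7]
force: [-14.1, 8.2, 10.8]
opening: 0.0182
gripper_force: 30.0
```

```bash
python3 mv.py
```

```text
now [0.49422665 0.21375815 0.13591735] [-1.79879441e+02  4.32512180e-02  4.07315049e+01] F [-14.10579404   8.15919301  10.81702136] M [2.62378107 5.15572158 0.00968586] j [ 44.17912737  16.83578382 -27.82111974  -0.17272672 -45.3791496
  86.67369612] 8.6333
```

Call:
send_rows --deltas '[[[0,0,0],0.011],[[0,0,0],0.022],[[0,0,0],0.033],[[0,0,0],0.044],[[0,0,0],0.055]]'

```text
clock: 9.05
tool_pos: [0.4941, 0.2139, 0.1359]
orientation: [-179.9, 0.1, 36.0]
force: [-15.1, 7.3, 11.0]
opening: 0.018
gripper_force: 30.0
```

```bash
python3 mv.py
```

```text
now [0.49410716 0.21388502 0.13591293] [-1.79872711e+02  5.44115273e-02  3.59961805e+01] F [-15.12282648   7.30827198  10.9931875 ] M [ 2.61188638  5.14191104 -0.03000158] j [ 44.19223821  16.83289504 -27.8200471   -0.18789364 -45.38292122
  81.93589372] 9.05
```

Call:
send_rows --deltas '[[[0,-0.0005,0],0.011],[[0,-0.001,0],0.022],[[0,-0.0015,0],0.033],[[0,-0.002,0],0.044],[[0,-0.002,0],0.055]]'

```text
clock: 9.47
tool_pos: [0.4939, 0.2142, 0.1359]
orientation: [-180.0, 0.1, 31.1]
force: [-8.7, 2.0, 9.1]
opening: 0.0178
gripper_force: 30.0
```

```bash
python3 mv.py
```

```text
now [0.49389214 0.21420667 0.13591539] [-1.79977003e+02  7.17512308e-02  3.10634049e+01] F [-8.72245756  2.02022847  9.07122146] M [0.36131636 2.73535977 0.19026441] j [ 4.42946038e+01  1.68239737e+01 -2.78883601e+01 -5.45501575e-02
 -4.53522621e+01  7.68071435e+01] 9.4667
```

Call:
send_rows --deltas '[[[0,0,0],0.008],[[0,0,0],0.016],[[0,0,0],0.024],[[0,0,0],0.032],[[0,0,0],0.04]]'

```text
clock: 9.88
tool_pos: [0.4938, 0.2143, 0.1359]
orientation: [-180.0, 0.1, 27.5]
force: [-8.7, 2.5, 8.7]
opening: 0.0178
gripper_force: 30.0
```

```bash
python3 mv.py
```

```text
now [0.49382288 0.21431389 0.13590095] [-1.79968056e+02  7.41169017e-02  2.74793445e+01] F [-8.70899099  2.46927251  8.67759705] M [0.5439397  2.96849997 0.08538974] j [ 4.43006363e+01  1.68242601e+01 -2.78827540e+01 -7.31235739e-02
 -4.53547108e+01  7.32301007e+01] 9.8833
```

Call:
send_rows --deltas '[[[0,-0.001,0],0.01],[[-0.0005,-0.001,0],0.02],[[-0.001,-0.001,0],0.03],[[-0.001,-0.001,0],0.04],[[-0.001,-0.001,0],0.05]]'

```text
clock: 10.3
tool_pos: [0.4936, 0.2145, 0.1359]
orientation: [180.0, 0.0, 23.0]
force: [-4.1, -0.6, 7.6]
opening: 0.0177
gripper_force: 30.0
```

```bash
python3 mv.py
```

```text
now [0.49363157 0.214513   0.13593358] [1.79995852e+02 6.38509569e-03 2.29572705e+01] F [-4.07842308 -0.61111554  7.55486392] M [-0.4179214   1.32588029  0.04432362] j [ 4.43653730e+01  1.67827142e+01 -2.79716658e+01  2.15618630e-03
 -4.52530786e+01  6.85903797e+01] 10.3
```

Call:
send_rows --deltas '[[[0,0,0],0.035],[[0,0,0],0.07],[[0,0,0],0.105],[[0,0,0],0.14],[[0,0,0],0.175]]'

```text
clock: 10.72
tool_pos: [0.4935, 0.215, 0.1359]
orientation: [-180.0, 0.0, 7.1]
force: [-6.3, 2.0, 7.5]
opening: 0.0172
gripper_force: 30.0
```

Call:
send_rows --deltas '[[[0,0,0],0.01],[[0,0,0],0.02],[[0,0,0],0.03],[[0,0,0],0.04],[[0,0,0],0.05]]'

```text
clock: 11.13
tool_pos: [0.4934, 0.2152, 0.1359]
orientation: [-179.9, 0.0, 2.7]
force: [-5.8, 3.2, 7.0]
opening: 0.0175
gripper_force: 30.0
```

```bash
python3 mv.py
```

```text
now [0.49344679 0.21517737 0.13588981] [-1.79949369e+02  4.71303190e-03  2.69601771e+00] F [-5.82000402  3.17028133  7.01767421] M [ 0.9029462   2.17120915 -0.10208315] j [ 44.40779195  16.78493603 -27.95116204  -0.05765159 -45.23374592
  48.32881209] 11.1333
```

Call:
send_rows --deltas '[[[0,0,0],0.01],[[0,0,0],0.02],[[0,0,0],0.03],[[0,0,0],0.04],[[0,0,0],0.05]]'

```text
clock: 11.55
tool_pos: [0.4935, 0.2153, 0.1359]
orientation: [-179.9, 0.0, -1.8]
force: [-5.6, 4.2, 7.6]
opening: 0.018
gripper_force: 30.0
```

```bash
python3 mv.py
```

```text
now [0.49347042 0.21534028 0.1359114 ] [-1.79939506e+02  2.81582868e-03 -1.78475662e+00] F [-5.60552898  4.21236667  7.63014347] M [1.12569367 2.32342381 0.1027264 ] j [ 44.41731466  16.78606342 -27.94395568  -0.06184043 -45.22828246
  43.84146448] 11.55
```

Call:
send_rows --deltas '[[[0,0,0],0.01],[[0,0,0],0.02],[[0,0,0],0.03],[[0,0,0],0.04],[[0,0,0],0.05]]'

```text
clock: 11.97
tool_pos: [0.4935, 0.2155, 0.1359]
orientation: [-179.9, 0.0, -6.2]
force: [-6.8, 3.8, 7.3]
opening: 0.0179
gripper_force: 30.2
```

```bash
python3 mv.py
```

```text
now [0.49347907 0.21548852 0.13594409] [-1.79940151e+02  1.32854324e-04 -6.23305443e+00] F [-6.77855228  3.81062848  7.2670017 ] M [1.28619826 2.53534665 0.64688486] j [ 44.43232373  16.78628399 -27.94134794  -0.05358301 -45.22617387
  39.37234549] 11.9667
```

Call:
send_rows --deltas '[[[0,0,0],0.005],[[0,0,0],0.01],[[0,0,0],0.015],[[0,0,0],0.015],[[0,0,0],0.015]]'

```text
clock: 12.38
tool_pos: [0.4935, 0.2155, 0.1359]
orientation: [-179.9, -0.0, -7.5]
force: [-7.4, 3.7, 6.4]
opening: 0.0178
gripper_force: 30.3
```

```bash
python3 mv.py
```

```text
now [0.49346955 0.21554632 0.13593973] [-1.79941508e+02 -7.91395914e-04 -7.51913261e+00] F [-7.41366347  3.68231661  6.4323197 ] M [1.28972135 2.4827837  0.71667129] j [ 44.43940688  16.78723358 -27.94217864  -0.0498983  -45.22404497
  38.07659171] 12.3833
```

Call:
send_rows --deltas '[[[0,0,0],-0.06],[[0,0,0],-0.12],[[0,0,0],-0.18],[[0,0,0],-0.24],[[0,0,0],-0.3]]'

```text
clock: 12.8
tool_pos: [0.4936, 0.2147, 0.1359]
orientation: [-180.0, 0.0, 19.7]
force: [-3.6, -2.1, 7.0]
opening: 0.018
gripper_force: 30.0
```

```bash
python3 mv.py
```

```text
now [0.49358274 0.21465849 0.13592436] [-1.79999082e+02  7.65021516e-03  1.96654181e+01] F [-3.63692277 -2.0921546   7.03161511] M [-0.63032609  1.20660429 -0.02053752] j [ 4.43776559e+01  1.67850104e+01 -2.79665209e+01 -5.67703125e-03
 -4.52550347e+01  6.52917588e+01] 12.8
```

Call:
send_rows --deltas '[[[0,0,0],-0.06],[[0,0,0],-0.12],[[0,0,0],-0.18],[[0,0,0],-0.24],[[0,0,0],-0.3]]'

```text
clock: 13.22
tool_pos: [0.4941, 0.2139, 0.1359]
orientation: [179.9, 0.0, 46.7]
force: [2.2, -6.7, 4.6]
opening: 0.0181
gripper_force: 30.0
```

```bash
python3 mv.py
```

```text
now [0.49405631 0.21389903 0.13591043] [1.79943665e+02 3.49830995e-02 4.66618350e+01] F [ 2.22218177 -6.68040666  4.56416253] M [-2.30907732 -0.70467294 -0.08855843] j [ 4.43164112e+01  1.67979599e+01 -2.79851606e+01  8.12745072e-02
 -4.52495566e+01  9.22882056e+01] 13.2167
```

Remaining 70° (yaw 46.7 → 117), with a small sideways correction.

Call:
send_rows --deltas '[[[0,0.001,0],-0.06],[[0,0.001,0],-0.12],[[0,0.001,0],-0.18],[[0,0.001,0],-0.24],[[0,0.001,0],-0.3]]'

```text
clock: 13.63
tool_pos: [0.4949, 0.2134, 0.1359]
orientation: [179.9, 0.0, 73.7]
force: [4.3, -6.2, 4.1]
opening: 0.0176
gripper_force: 30.0
```

Call:
send_rows --deltas '[[[0,0.0005,0],-0.06],[[0,0.0005,0],-0.12],[[0,0.0005,0],-0.18],[[0,0.0005,0],-0.24],[[0,0.0005,0],-0.3]]'

```text
clock: 14.05
tool_pos: [0.4959, 0.2133, 0.1359]
orientation: [179.9, 0.1, 100.7]
force: [7.0, -6.8, 0.8]
opening: 0.0179
gripper_force: 30.0
```

Call:
send_rows --deltas '[[[0,0,0],-0.05],[[0,0,0],-0.1],[[0,0,0],-0.15],[[0,0,0],-0.18],[[0,0,0],-0.18]]'

```text
clock: 14.47
tool_pos: [0.4965, 0.2135, 0.1359]
orientation: [179.9, 0.1, 116.8]
force: [9.2, -5.7, -0.9]
opening: 0.018
gripper_force: 30.0
```

```bash
python3 mv.py
```

```text
now [0.49645975 0.2135126  0.13594159] [1.79873146e+02 9.04952723e-02 1.16806446e+02] F [ 9.18140767 -5.66682375 -0.86584911] M [-2.46296804 -3.28019188  0.04481747] j [ 44.13545761  16.90041298 -27.86202678   0.17516743 -45.14355289
 162.54763922] 14.4667
```

Call:
send_rows --deltas '[[[0,0,0],0],[[0,0,0],0],[[0,0,0],0],[[0,0,0],0],[[0,0,0],0]]' --gripper 0.5

```text
clock: 14.88
tool_pos: [0.4946, 0.2141, 0.1353]
orientation: [-180.0, -0.0, 116.6]
force: [0.6, 0.4, -0.5]
opening: 0.0421
gripper_force: 0.0
```

Call:
send_rows --deltas '[[[0,0,-0.02],0],[[0,0,-0.05],0],[[0,0,-0.08],0],[[0,0,-0.11],0],[[0,0,-0.14],0]]'

```text
clock: 15.3
tool_pos: [0.4945, 0.214, 0.2485]
orientation: [-180.0, -0.0, 116.6]
force: [-0.2, 0.7, -0.0]
opening: 0.044
gripper_force: 0.0
```

```bash
python3 mv.py .36,.38,.29,117
```

```text
now [0.49447524 0.21400512 0.24845917] [-1.79982446e+02 -3.71769606e-03  1.16615220e+02] F [-0.2191163   0.70671052 -0.02778622] M [ 0.03216087 -0.23256477 -0.03527129] j [ 4.42504386e+01  9.72080833e+00 -2.01412229e+01 -1.02160949e-02
 -6.01535719e+01  1.62369868e+02] 15.3
.36,.38,.29,117 [ 0.2608 -0.0573 -0.0519] turn -0.0043
```

Call:
send_rows --deltas '[[[0.05,-0.011,-0.02],0],[[0.1,-0.022,-0.04],0],[[0.15,-0.033,-0.05],0],[[0.2,-0.044,-0.05],0],[[0.25,-0.055,-0.05],0]]'

```text
clock: 15.72
tool_pos: [0.3664, 0.3721, 0.2885]
orientation: [179.9, -0.1, 116.6]
force: [0.9, 0.4, -1.2]
opening: 0.044
gripper_force: 0.0
```

Call:
send_rows --deltas '[[[0,0,0],0],[[0,0,0],0],[[0,0,0],0],[[0,0,0],0],[[0,0,0],0]]'

```text
clock: 16.13
tool_pos: [0.3685, 0.3698, 0.2872]
orientation: [-180.0, 0.0, 116.5]
force: [-0.1, -0.3, -0.2]
opening: 0.0438
gripper_force: 0.0
```

Run:
```python
from h import *
T=ctrl.snapshot("top"); S=ctrl.snapshot("scene");z=.092
C=np.array([.495,.213]); s=.0003; N=400
src=np.float32([[0,0],[N,0],[N,N],[0,N]])
dst=np.float32([proj(T,[C[0]-(j-200)*s,C[1]-(i-200)*s,z]) for i,j in src])
H=cv2.getPerspectiveTransform(src,dst)
w=cv2.warpPerspective(T["color"],H,(N,N),flags=cv2.INTER_CUBIC|cv2.WARP_INVERSE_MAP)[:,:,::-1]
cv2.imwrite("pics/c5.png",np.hstack([w,S["color"][:,100:500,::-1]]))
print(ctrl.get_obs()["clock"])
```

```text
16.2333
```

View pics/c5.png

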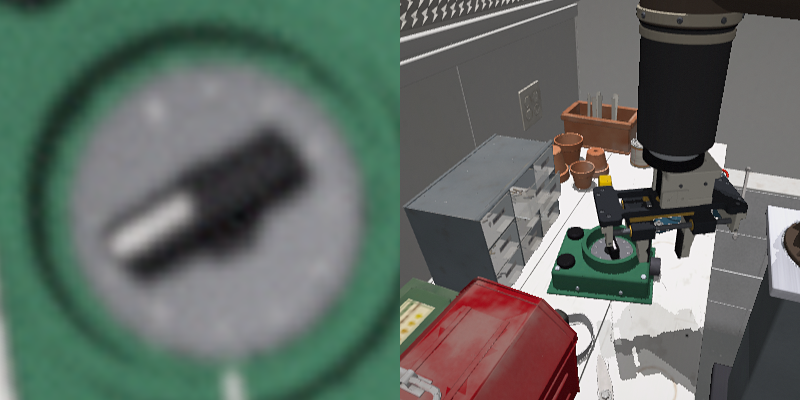

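```bash
python3 -c "
from plant import ctrl
print(ctrl.close_job())"
```

```text
the job is handed in; nothing more can be done
None
```

I turned the knob clockwise to its end stop, where the resistance rose to about 0.7 N m against 0.1 N m for a click. I then turned it back four clicks, let go, drew the arm clear and handed the job in; the result of the judging was not shown.

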